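# Wedge under the bare foot of a rocking decorating stand

### The arm

A 6-joint arm with a two-finger parallel gripper is mounted at the origin on the work surface. World frame = base frame: x ahead of the robot, y to its left, z up, the work surface at z = 0. Lengths are in mm, angles in rad, forces in N, time in s.
With the tool pointing down it reaches from about 300 to 775 mm from the base axis. Payload 14.6 kg.
Tool frame: the origin (TCP) lies where the fingers leave the gripper's body, on its centre line; the fingertips stand 97 mm ahead of it and the grasp point (between the pads) lies ahead of it (grip_depth is the z of the grasp point in the tool frame, in mm); z points along the fingers, y is the line along which they close (so a half turn about z gives the same grasp; the last joint's range is limited). The gripper opens to 94 mm and grips with 3 to 60 N. Pads are 16 mm wide; open, the fingers measure 119 mm over their backs; the gripper's body (75 mm by 177 mm) begins 78 mm behind the grasp point.
Start: joints at [1.182, 0.3, 1.521, -0, 1.321, -0.067], TCP at [173.948, 521.759, 302.646] pointing down, gripper open.
Joint ranges: [-3.03, 3.03], [-0.79, 2.21], [0.23, 2.52], [-1.04, 4.18], [0, 3.07], [-2.55, 2.55]. Speed limits (rad/s): [2.22, 2.22, 2.57, 3.14, 3.14, 3.14].

### API

Orientations are given as [roll, pitch, yaw] about the fixed x, y, z axes, in that order (R = Rz(yaw) Ry(pitch) Rx(roll)).
In Python, from cell import read_state, camera, sign_off, regions_of, spot_point, grip_depth gives the robot as it stands. The module is installed in compiled form; this text tells all that it offers.
- The arm moves only by the tool send_rows, never from a script. Its argument "series" is a list of rows, each a list of 3 entries, a list of its own where there are three numbers: the shift along the world's x, y, z in mm, then the turn about the world's z in degrees, then the closure, from -1 (fully open) to 1 (shut), so that 0 is half open. A call has 1 to 12 rows; each row shifts and turns the commanded pose from where the row before left it; what a row does not reach is not made up. A row lasts 1/10 s, in which the tool goes at most 50 mm and 8.59 degrees, less where a joint would pass 70% of its speed; a pose out of reach is approached as far as the arm can. A call is refused whole if a number of a shift passes 50 or a number of a turn 8.59, either way. A call with a gripper value outside its range is refused whole. The fingers move at their own pace and stop on an object; "squeeze" is the grip in N (left out, the last holds). Time passes only in rows, so rows that do not move let the fingers close. It gives the time, the measured TCP pose, the force, the opening and the grip force at its end, in the units of the state.
- read_state(): the state, without advancing time (a new reading comes with each control period).
- camera(name): name is "side" or "top" or "wrist"; returns a dict with "color" (480x640x3 uint8, blue, green, red), "fx", "fy", "cx", "cy" (pixels), "camera_from_world" (4x4, takes a point from world to camera coordinates). Camera axes: x right, y down, z forward; pixel columns grow to the right and rows downward; lengths in mm; the calibration is good to about 2 mm. The wrist camera is an equidistant fisheye: a pixel r from the principal point sees the ray r / f radians off the axis. A picture is of the moment at which its call begins. There is no depth.
- sign_off(): hands the job in; it is judged then, once.
Trained networks look in a picture, given as the dict that the camera call returned (one of the last four; its "shot" number tells which), for a name from the list of things; names that differ only in an ending like _2 or _b are one class to them, and where a whole thing is asked for, a point or a joint stands for the part that bears it (a point fixed in the world has none). Each returns a list of dicts, best first, with "confidence" (0 to 1); they miss things now and then, are a little off and sometimes report something else, mostly with a low value. They report only what shows in the picture. A call takes as long as a camera call. They do not tell look-alikes from the thing itself.
- regions_of(thing, picture): "mask" (480x640 bool, what is visible of it).
- spot_point(thing, picture): "point" ([x, y, z] in mm, in the coordinates of the camera as it stood for that picture, good to about 4 mm: a listed point, or the origin of a listed thing).
The state is a dict: "clock": time; "joints": joint angles; "qd": joint speeds; "effort": joint torques, N m; "eef_pos": TCP position; "eef_rot": TCP orientation; "wrist_force": force on the tool from outside, world axes, zero at the start; "moment": the same for the moment, N m; "finger_gap": finger opening in mm; "finger_force": force on a finger pad.
Only numpy, scipy, OpenCV 4.12 (cv2) and the standard library are available. Lean on these libraries where they do the work, as an engineer would, in place of code of your own. Each camera call takes 0.05 s, during which the arm holds its last target. There are 200 camera calls.

### The job

The cake-decorating stand rocks because one of its four feet has lost its rubber cap. With the fingertips, push the blue wedge along the table, nose first, under that bare foot until the stand sits level and firm on all four feet and no longer rocks, then stop and take the hand away. Do not pick the wedge up, do not touch the stand with the hand or shove it along the table, and leave everything else where it is.

Things in the scene. Friction and masses are not known exactly. Their poses are not given: they have to be found in the camera images.
- stand: Cake-decorating stand, loose, about 3.1 kg: cast aluminium base with four legs at right angles, column, turntable and torte. Origin: on the column axis in the plane of the caps' undersides (table height); x out along the bare foot's leg, z up the column. Feet 125 mm from the origin on +x (bare), +y, -y, -x. At first it leans 4 degrees to the bare foot, its opposite foot in the air; level: z vertical.
- turntable: The stand's turntable: steel disc 220 mm across, 100 to 114 mm above the table, that can turn, with a brown chocolate torte (top at about 155 mm). Origin on the column axis, under the disc. The legs end 140 mm from that axis and leave 32 mm free beneath them.
- bare_foot (a point): Lowest point of the bare foot: a brass ball 24 mm across that points straight down under the end of the stand's +x leg; the other three feet wear black rubber caps. It rests on the table with 2 to 4 N at the start and must come up by 9 mm (the thickness of the missing cap) for the stand to be level.
- foot_opposite: The rubber-capped foot across from the bare one, on the stand's -x leg: a black dome of 14 mm radius. Origin: its lowest point. In the air (about 9 mm) at the start, on the table when the stand is level. The rubber of the caps gives up to about 1 mm under load.
- foot_left: The rubber-capped foot on the stand's +y leg, same shape, origin at its lowest point.
- foot_right: The rubber-capped foot on the stand's -y leg, same shape, origin at its lowest point.
- wedge: Loose blue plastic wedge lying flat, 110 mm long (x), 50 mm wide (y), 65 g. Origin: underside, middle. +x points to the thin nose (1.5 mm thick, at x = +55 mm); the tail is an upright flat face 20 mm high at x = -55 mm; the top slopes evenly between. It is 9 mm thick at x = +10 mm (45 mm behind the nose): with the bare foot about there the stand is level. It stays where it is left.
- wedge_mid (a point): Middle of the wedge, 5 mm above its underside. Pushed, the wedge slides with about 1 N until the nose meets the bare foot, then with 5 to 13 N while it lifts the foot; once the opposite foot is down the push climbs by another 8 to 12 N over some 10 mm of travel, and at about 17 to 27 N the stand starts to slide.
- nozzle_a: Bystander: steel piping nozzle, a cone 33 mm across and 46 mm high. Origin under its centre.
- nozzle_b: Bystander: brass piping nozzle, a cone 33 mm across and 46 mm high. Origin under its centre.
- palette_knife: Bystander: palette knife 245 mm long along its x, 28 mm wide, 14 mm high, dark wooden handle to -x. Origin under the middle.
- pastry_brush: Bystander: pastry brush 200 mm long along its x, 42 mm wide, 20 mm high. Origin under the middle.
- jar: Bystander: glass jar with a white cap, 68 mm across, 103 mm high. Origin under its centre.
- bowl: Bystander: steel bowl of chocolate drops, 140 mm across, 60 mm high. Origin under its centre.
- torte_finished: Bystander: piped chocolate torte 150 mm across, 45 mm high, on a square of parchment board 170 mm wide. Origin under its centre.
- torte_plain: Bystander: plain chocolate torte 140 mm across, 38 mm high, on a square of parchment board 160 mm wide. Origin under its centre.
Mind the look-alikes: they are no part of the job. Leave any brown or green look-alike of the wedge alone.

How it is judged:
By the outcome, as a careful person would: the job done as asked, in the order asked, and still so for the second after the job is handed in, with the robot touching nothing.
It also fails if it takes over 72 s, if anything falls off the work surface, if the arm or the gripper's body presses on something with over 40 N, if the wrist force passes 120 N, or if a joint passes its speed limit or range.

## Working session

There is one attempt and no reset: what is moved stays moved. The work goes in short steps, Python scripts to look and compute and a tool call to move; the robot and the scene stay as the last step left them, time stands still between calls to the robot, and variables do not carry over. Pictures are saved under pics/ and viewed, at most 10 in all, crops included, and the job is handed in when it is done.

Besides the shell and the picture viewer there is one more tool, called after "Call:" as name(argument=value, ...), one argument or row to a line, values as JSON. send_rows: Moves the arm, as the interface text tells. Its arguments: {"type":"object","properties":{"series":{"type":"array"},"squeeze":{"type":"number"}},"required":["series"]}

```bash
mkdir -p pics; cat > h.py <<'E'
import numpy as np, cv2
from cell import *
def w(p,pic):
    T=np.linalg.inv(pic["camera_from_world"]); return (T@np.r_[p,1])[:3]
def px2plane(u,v,pic,z):
    T=np.linalg.inv(pic["camera_from_world"]); d=T[:3,:3]@np.array([(u-pic["cx"])/pic["fx"],(v-pic["cy"])/pic["fy"],1]); o=T[:3,3]
    return o+d*(z-o[2])/d[2]
def proj(P,pic):
    c=(pic["camera_from_world"]@np.r_[P,1])[:3]; return pic["fx"]*c[0]/c[2]+pic["cx"],pic["fy"]*c[1]/c[2]+pic["cy"]
E
python3 - <<'E'
from h import *
print(read_state(), grip_depth)
ims=[]
for n in("top","side"):
    p=camera(n); cv2.imwrite(f"pics/{n}0.png",p["color"])
    for t in("wedge","wedge_mid","bare_foot","stand","foot_opposite","foot_left","foot_right","nozzle_a","palette_knife","pastry_brush","jar","bowl"):
        for r in spot_point(t,p)[:4]:
            print(n,t,round(r["confidence"],2),w(r["point"],p).round(),np.round(proj(w(r["point"],p),p)))
E
```

```text
{'clock': 0.0, 'joints': array([ 1.18242463e+00,  3.00484314e-01,  1.52160733e+00, -1.33376169e-05,
        1.32071877e+00, -6.66021089e-02]), 'qd': array([ 0.00085841, -0.00054603,  0.00137828,  0.00197336,  0.00156008,
        0.00052094]), 'effort': array([ 2.68985445e-03, -5.31819463e+01, -3.52738595e+01,  7.09132128e-02,
        2.44388322e-02, -9.86369037e-05]), 'eef_pos': array([173.87990752, 521.62065478, 302.06791529]), 'eef_rot': array([-3.14037673e+00, -6.81556136e-05,  2.81982633e+00]), 'wrist_force': array([ 0.40871692,  0.31952641, -0.4147631 ]), 'moment': array([ 0.015873  ,  0.0327532 , -0.01819623]), 'finger_force': 0.0, 'finger_gap': 94.20706036453264} 78.39999999999999
top wedge 0.87 [ 442. -148.   -2.] [367. 287.]
top wedge 0.86 [ 593. -258.   -2.] [412. 221.]
top wedge 0.68 [591. -97.   4.] [343. 224.]
top wedge 0.68 [ 262. -216.    4.] [400. 366.]
top wedge_mid 0.9 [ 594. -260.    2.] [413. 220.]
top wedge_mid 0.88 [589. -97.   3.] [343. 224.]
top wedge_mid 0.79 [ 265. -220.   -1.] [401. 364.]
top wedge_mid 0.71 [ 438. -150.    4.] [368. 289.]
top stand 0.86 [59
[... 770 characters left out ...]
260.    4.] [305. 208.]
side wedge_mid 0.73 [ 439. -149.    4.] [348. 239.]
side wedge_mid 0.67 [ 591. -102.    6.] [294. 240.]
side stand 0.8 [601. 121.   6.] [268. 293.]
side foot_opposite 0.39 [592. 242.  11.] [258. 326.]
side foot_left 0.39 [724. 127.  -2.] [224. 289.]
side foot_right 0.44 [471. 115.  -1.] [317. 302.]
side nozzle_a 0.66 [371. 151.  -3.] [351. 319.]
side nozzle_a 0.54 [372. -15.  -1.] [362. 275.]
side palette_knife 0.82 [ 399. -373.    2.] [373. 197.]
side pastry_brush 0.55 [785. -43.   7.] [224. 242.]
side jar 0.75 [330. 269.  -0.] [359. 358.]
side jar 0.4 [592. 240.  10.] [258. 326.]
side bowl 0.65 [660. 438.   3.] [204. 387.]
side bowl 0.38 [374. -20.   2.] [362. 273.]
```

View pics/top0.png

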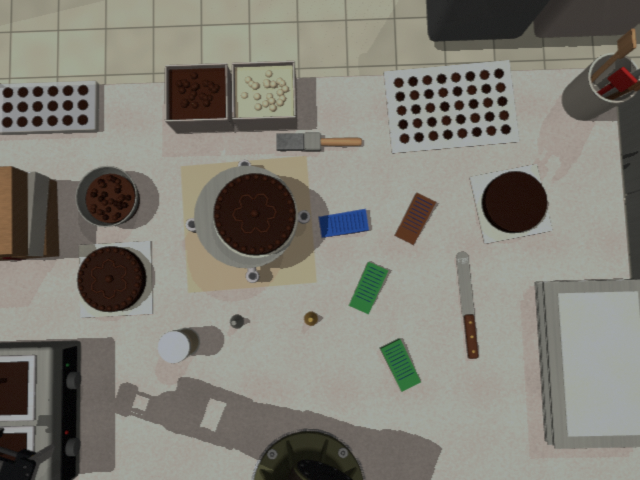

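View pics/side0.png

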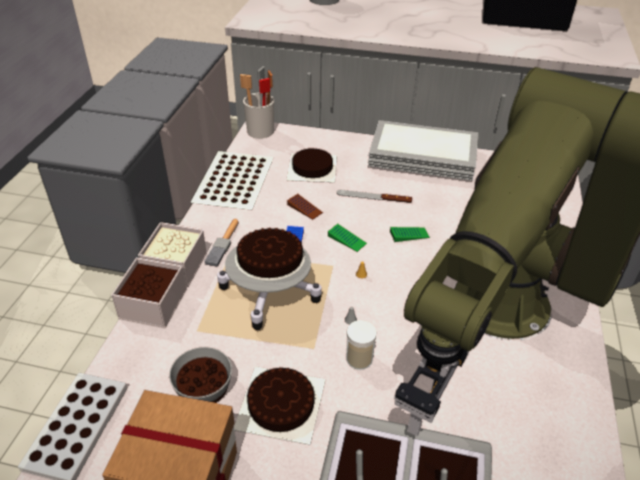

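Top view: the stand is at about (250,220). The wedge-like things are blue (344,223), brown (416,218), green (370,287) and green (400,364). Only the one at (344,223) is blue, as the task describes. I'll confirm it in an enlarged crop and measure it.

```bash
python3 - <<'E'
from h import *
p=camera("top"); im=p["color"]
c=cv2.resize(im[150:300,180:390],None,fx=3.8,fy=3.8,interpolation=cv2.INTER_CUBIC)
cv2.imwrite("pics/crop1.png",c)
hsv=cv2.cvtColor(im,cv2.COLOR_BGR2HSV); m=cv2.inRange(hsv,(105,120,30),(128,255,255))
n,l,s,ce=cv2.connectedComponentsWithStats(m); k=1+s[1:,4].argmax()
ys,xs=np.where(l==k); P=np.array([px2plane(u,v,p,5)[:2] for u,v in zip(xs,ys)],np.float32)
print(s[k],cv2.minAreaRect(P),cv2.boxPoints(cv2.minAreaRect(P)).round())
for r in spot_point("bare_foot",p): print(r["confidence"],w(r["point"],p))
print(np.round(proj([603,-4,0],p)), px2plane(304,217,p,40), px2plane(193,225,p,40),px2plane(252,274,p,30),px2plane(245,164,p,30))
E
```

```text
[319 209  50  28 991] ((591.70947265625, -98.05680847167969), (49.624629974365234, 110.1799087524414), 7.936093330383301) [[ 560.  -47.]
 [ 575. -156.]
 [ 624. -149.]
 [ 609.  -40.]]
[303. 220.] [603.48366702  -7.89182871  40.        ] [592.31584166 244.36536153  40.        ] [478.12599042 113.3415836   30.        ] [731.97753932 125.51171278  30.        ]
```

View pics/crop1.png

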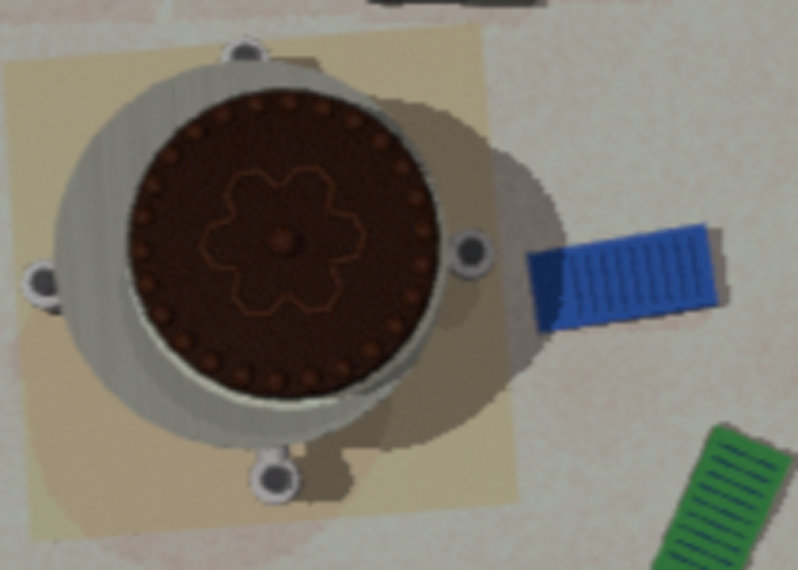

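The crop shows the blue wedge at crop px (625,280). Its nose points left towards the bare foot at (470,253), and its tail with the shadow is at right (715,265). Its axis passes about 24 mm beside the foot. I'll first square it up with a two-finger push on its side, then push the tail.

Call:
send_rows(
  series=[
    [[22,-40,0],3,-0.06],
    [[22,-40,0],3,-0.06],
    [[22,-40,0],3,-0.06],
    [[22,-40,0],3,-0.06],
    [[22,-40,0],3,-0.06],
    [[22,-40,0],3,-0.06],
    [[22,-40,0],3,-0.06],
    [[22,-40,0],0,-0.06],
    [[22,-40,0],0,-0.06],
    [[22,-40,0],0,-0.06],
    [[22,-40,0],0,-0.06],
    [[22,-40,0],0,-0.06],
  ],
)

```text
clock: 2.6
eef_pos: [438.5, 39.8, 302.9]
eef_rot: [-3.142, 0.001, -3.097]
wrist_force: [0.4, -0.3, 0.1]
finger_gap: 49.7
finger_force: 0.0
```

Call:
send_rows(
  series=[
    [[24,-38,0],0,-0.06],
    [[24,-38,0],0,-0.06],
    [[24,-38,0],0,-0.06],
    [[24,-38,0],0,-0.06],
    [[0,0,-30],0,-0.06],
    [[0,0,-40],0,-0.06],
    [[0,0,-40],0,-0.06],
    [[0,0,0],0,-0.06],
    [[0,0,0],0,-0.06],
  ],
)

```text
clock: 3.5
eef_pos: [534.2, -110.3, 193.6]
eef_rot: [3.142, -0.0, -3.097]
wrist_force: [0.1, -0.3, 0.5]
finger_gap: 49.5
finger_force: 0.0
```

```bash
python3 - <<'E'
from h import *
def fe(u,v,pic,z):
    T=np.linalg.inv(pic["camera_from_world"]); a=np.array([(u-pic["cx"]),(v-pic["cy"])]); r=np.hypot(*a); th=r/pic["fx"]
    d=T[:3,:3]@np.r_[a/r*np.sin(th),np.cos(th)]; o=T[:3,3]; return o+d*(z-o[2])/d[2]
p=camera("wrist"); im=p["color"]; cv2.imwrite("pics/w1.png",im)
for t in("wedge","bare_foot","stand","foot_left","foot_right","foot_opposite"):
    for r in spot_point(t,p)[:2]: print(t,r["confidence"],w(r["point"],p).round(1))
hsv=cv2.cvtColor(im,cv2.COLOR_BGR2HSV); m=cv2.inRange(hsv,(105,120,30),(128,255,255))
n,l,s,ce=cv2.connectedComponentsWithStats(m); k=1+s[1:,4].argmax()
ys,xs=np.where(l==k); P=np.array([fe(u,v,p,3)[:2] for u,v in zip(xs,ys)],np.float32)
print(s[k],cv2.minAreaRect(P),cv2.boxPoints(cv2.minAreaRect(P)).round())
E
```

```text
wedge 0.81 [ 597.7 -270.9   -2.3]
wedge 0.69 [ 5.941e+02 -1.008e+02  5.000e-01]
bare_foot 0.7 [607.2  -3.9  -2.4]
stand 0.57 [600.1 122.8  -4.7]
foot_right 0.95 [474.1 114.   -2. ]
foot_right 0.28 [ 3.752e+02 -1.910e+01 -1.000e-01]
[ 267  286  108   70 5940] ((595.39599609375, -111.38407897949219), (59.28453063964844, 90.5551986694336), 11.515222549438477) [[ 557.  -73.]
 [ 575. -162.]
 [ 633. -150.]
 [ 615.  -61.]]
```

View pics/w1.png

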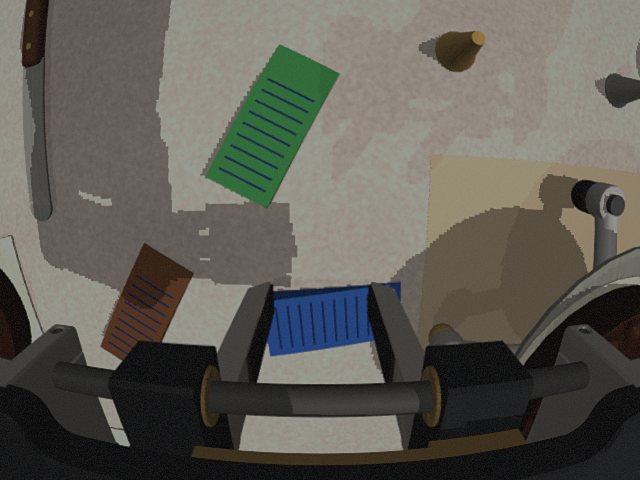

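Wrist view: the blue wedge lies between the fingers at px (330,320). The bare foot is the brass ball at (443,330), about (605,-5). I'll descend beside the wedge and push it sideways.

Call:
send_rows(
  series=[
    [[0,0,-40],0,-0.06],
    [[0,0,-40],0,-0.06],
    [[0,0,-13],0,-0.06],
    [[0,0,0],0,-0.06],
    [[8,0,0],0,-0.06],
    [[6,0,0],0,-0.06],
    [[5,0,0],0,-0.06],
    [[5,0,0],0,-0.06],
    [[4,0,0],0,-0.06],
    [[4,0,0],0,-0.06],
    [[0,0,0],0,-0.06],
  ],
)

```text
clock: 4.95
eef_pos: [566.3, -110.3, 99.6]
eef_rot: [-3.142, 0.0, -3.097]
wrist_force: [-0.9, -0.2, -0.6]
finger_gap: 49.9
finger_force: 0.0
```

Call:
send_rows(
  series=[
    [[3,0,0],0,-0.06],
    [[3,0,0],0,-0.06],
    [[2,0,0],0,-0.06],
    [[2,0,0],0,-0.06],
    [[0,0,0],0,-0.06],
    [[-15,0,0],0,-0.06],
    [[-25,0,0],0,-0.06],
    [[0,0,40],0,-0.06],
    [[0,0,40],0,-0.06],
    [[0,0,20],0,-0.06],
    [[0,0,0],0,-0.06],
  ],
)

```text
clock: 6.05
eef_pos: [536.8, -110.5, 202.7]
eef_rot: [-3.14, 0.005, -3.097]
wrist_force: [0.5, -0.3, 0.3]
finger_gap: 50.0
finger_force: 0.0
```

```bash
cat > m.py <<'E'
from h import *
p=camera("top"); im=p["color"]
hsv=cv2.cvtColor(im,cv2.COLOR_BGR2HSV); m=cv2.inRange(hsv,(105,120,30),(128,255,255))
n,l,s,ce=cv2.connectedComponentsWithStats(m); k=1+s[1:,4].argmax()
ys,xs=np.where(l==k); P=np.array([px2plane(u,v,p,5)[:2] for u,v in zip(xs,ys)],np.float32)
print(s[k],cv2.minAreaRect(P),cv2.boxPoints(cv2.minAreaRect(P)).round())
q=camera("wrist")
for n,c in(("top",p),("wrist",q)):
  for t in("wedge","bare_foot","stand","foot_right"):
    for r in spot_point(t,c)[:4]: print(n,t,round(r["confidence"],2),w(r["point"],c).round(1))
E
python3 m.py
```

```text
[320 207  11  18 127] ((610.546875, -55.91120147705078), (23.32272720336914, 39.947147369384766), 88.35659790039062) [[590. -67.]
 [630. -68.]
 [631. -45.]
 [591. -44.]]
top wedge 0.96 [ 261.5 -216.4   -1.3]
top wedge 0.74 [ 6.082e+02 -9.580e+01  3.000e-01]
top wedge 0.7 [ 596.1 -258.1    0.6]
wrist wedge 0.9 [ 598.3 -267.     1. ]
wrist wedge 0.88 [610.3 -98.4   1.3]
wrist wedge 0.74 [ 445.6 -149.9    1.5]
wrist bare_foot 0.44 [ 6.066e+02 -4.300e+00 -1.000e-01]
wrist stand 0.66 [599.2 124.8  -2.5]
wrist foot_right 0.63 [473.  117.1  -2.9]
```

The wedge now sits at (609,-97), squared up and in line with the foot. I'll move behind the tail and turn the tool 90°.

Call:
send_rows(
  series=[
    [[0,-7,0],-8.2,0.53],
    [[6,-7,0],-8.2,0.53],
    [[7,-7,0],-8.2,0.53],
    [[7,-7,0],-8.2,0.53],
    [[7,-7,0],-8.2,0.53],
    [[7,-7,0],-8.2,0.53],
    [[7,-7,0],-8.2,0.53],
    [[7,-7,0],-8.2,0.53],
    [[7,-7,0],-8.2,0.53],
    [[7,-7,0],-8.2,0.53],
    [[14,0,0],-8,0.53],
    [[0,0,0],0,0.53],
  ],
)

```text
clock: 7.75
eef_pos: [612.6, -180.3, 199.2]
eef_rot: [3.142, -0.0, 1.613]
wrist_force: [0.3, 0.1, 0.6]
finger_gap: 21.7
finger_force: 0.0
```

```bash
python3 - <<'E'
from h import *
s=read_state();print(s['eef_pos'],s['eef_rot'])
q=camera("wrist"); cv2.imwrite("pics/w2.png",q["color"])
for t in("wedge","bare_foot"):
    for r in spot_point(t,q)[:4]: print(t,round(r["confidence"],2),w(r["point"],q).round(1))
E
```

```text
[ 612.62430716 -180.29184033  199.22128886] [ 3.14154129e+00 -7.14635100e-05  1.61324406e+00]
wedge 0.8 [ 6.117e+02 -1.021e+02 -4.000e-01]
wedge 0.73 [ 4.450e+02 -1.495e+02  1.000e-01]
wedge 0.66 [ 596.3 -263.6   -6.3]
```

View pics/w2.png

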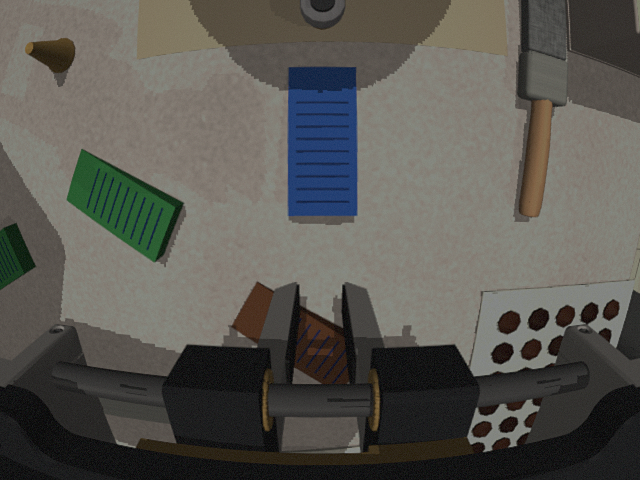

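The wrist view shows the wedge at px (322,145), tail towards the fingers at (323,290), and the foot at (323,8), all in line. The brown look-alike is behind and clear of the fingers. Descending and pushing.

Call:
send_rows(
  series=[
    [[0,0,-40],0,0.53],
    [[0,0,-40],0,0.53],
    [[0,0,-18],0,0.53],
    [[0,0,0],0,0.53],
    [[0,8,0],0,0.53],
    [[0,8,0],0,0.53],
    [[0,6,0],0,0.53],
    [[0,6,0],0,0.53],
    [[-1,6,0],0,0.53],
    [[0,6,0],0,0.53],
    [[0,6,0],0,0.53],
    [[0,0,0],0,0.53],
  ],
)

```text
clock: 9.1
eef_pos: [610.9, -133.4, 101.6]
eef_rot: [-3.141, -0.0, 1.616]
wrist_force: [-0.2, 0.2, 0.3]
finger_gap: 22.0
finger_force: 0.0
```

```bash
python3 - <<'E'
from h import *
print(read_state()['wrist_force'])
q=camera("wrist"); cv2.imwrite("pics/w3.png",q["color"])
for t in("wedge","bare_foot"):
    for r in spot_point(t,q)[:3]: print(t,round(r["confidence"],2),w(r["point"],q).round(1))
E
```

```text
[-0.22318972  0.1505218   0.32122505]
wedge 0.93 [ 445.2 -147.    -2.9]
wedge 0.7 [ 594.  -262.9   -3.6]
wedge 0.63 [607.5 -71.3  -0.7]
```

View pics/w3.png

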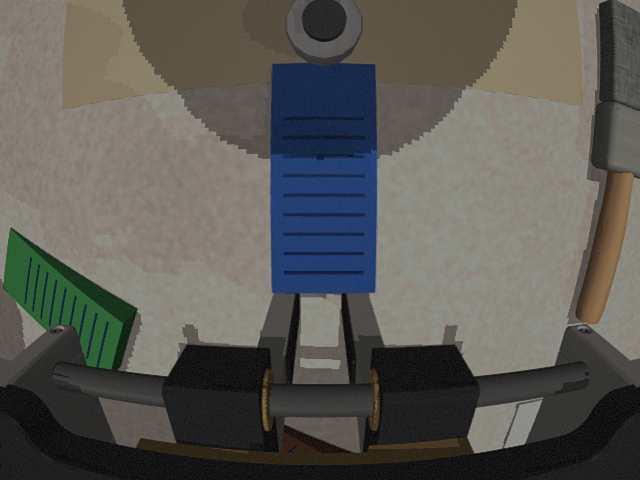

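The wrist view shows the wedge centred under the fingers' line (px 323,180), with its nose just ahead of the foot (323,20). I'll carry on, watching the force.

Call:
send_rows(
  series=[
    [[0,5,0],0,0.53],
    [[0,5,0],0,0.53],
    [[-0.5,4,0],0,0.53],
    [[0,4,0],0,0.53],
    [[0,3,0],0,0.53],
    [[0,3,0],0,0.53],
  ],
)

```text
clock: 9.85
eef_pos: [610.4, -110.0, 101.6]
eef_rot: [-3.142, 0.0, 1.616]
wrist_force: [0.7, -2.6, 0.7]
finger_gap: 22.1
finger_force: 1.7
```

Call:
send_rows(
  series=[
    [[0,3,0],0,0.53],
    [[-0.5,3,0],0,0.53],
    [[0,3,0],0,0.53],
    [[0,2,0],0,0.53],
  ],
)

```text
clock: 10.25
eef_pos: [609.9, -98.9, 101.6]
eef_rot: [-3.141, -0.0, 1.616]
wrist_force: [0.7, -3.1, -0.2]
finger_gap: 22.1
finger_force: 1.4
```

Call:
send_rows(
  series=[
    [[0,2,0],0,0.53],
    [[0,2,0],0,0.53],
    [[0,2,0],0,0.53],
  ],
)

```text
clock: 10.55
eef_pos: [609.9, -93.1, 101.6]
eef_rot: [-3.141, -0.0, 1.616]
wrist_force: [-0.2, -2.2, -0.1]
finger_gap: 22.0
finger_force: 1.3
```

```bash
cat > l.py <<'E'
import sys
from h import *
s=read_state();print(s['wrist_force'],s['eef_pos'])
q=camera("wrist"); p=camera("side")
cv2.imwrite(f"pics/{sys.argv[1]}.png",np.hstack([q["color"][0:320,160:480],cv2.resize(p["color"][190:350,190:350],(320,320),interpolation=cv2.INTER_CUBIC)]))
for n,c in(("w",q),("s",p)):
  for t in("wedge","bare_foot","stand","foot_right","foot_opposite"):
    for r in spot_point(t,c)[:2]: print(n,t,round(r["confidence"],2),w(r["point"],c).round(1))
E
python3 l.py a1
```

```text
[-0.24516726 -2.2173284  -0.08800039] [609.93093742 -93.07635292 101.60878753]
w wedge 0.66 [608.  -29.4  -3.3]
s wedge 0.81 [ 4.383e+02 -1.468e+02 -4.000e-01]
s wedge 0.62 [ 600.1 -262.6   -0.9]
s stand 0.74 [598.5 119.8   2.5]
s stand 0.28 [786.  -44.9   7.9]
s foot_right 0.63 [473.9 112.7  -1.4]
s foot_opposite 0.45 [589.3 242.    3. ]
s foot_opposite 0.29 [ 7.243e+02  1.275e+02 -5.000e-01]
```

View pics/a1.png

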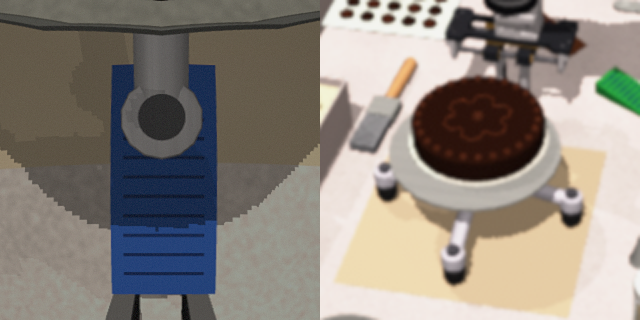

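It's lifting: in the wrist half of the image the foot (160,115) sits over the wedge's front third, and the opposite foot is dropping. I'll continue in small steps.

Call:
send_rows(
  series=[
    [[0,2,0],0,0.53],
    [[0,2,0],0,0.53],
    [[0,2,0],0,0.53],
    [[0,0,0],0,0.53],
  ],
)

```text
clock: 11.55
eef_pos: [610.0, -86.9, 101.7]
eef_rot: [3.142, -0.0, 1.616]
wrist_force: [-0.1, -0.6, 0.0]
finger_gap: 22.1
finger_force: 0.0
```

Call:
send_rows(
  series=[
    [[0,1,0],0,0.53],
    [[0,1,0],0,0.53],
    [[0,1,0],0,0.53],
  ],
)

```text
clock: 11.85
eef_pos: [609.9, -84.2, 101.6]
eef_rot: [3.142, 0.0, 1.615]
wrist_force: [-0.6, -2.1, 0.0]
finger_gap: 22.3
finger_force: 1.2
```

Call:
send_rows(
  series=[
    [[0,1,0],0,0.53],
    [[0,1,0],0,0.53],
  ],
)

```text
clock: 12.05
eef_pos: [610.0, -82.2, 101.7]
eef_rot: [3.142, 0.0, 1.616]
wrist_force: [0.1, -3.6, 0.1]
finger_gap: 22.2
finger_force: 1.8
```

Call:
send_rows(
  series=[
    [[0,1,0],0,0.53],
    [[0,1,0],0,0.53],
  ],
)

```text
clock: 12.25
eef_pos: [610.0, -80.5, 101.7]
eef_rot: [3.142, 0.001, 1.615]
wrist_force: [0.5, -6.6, -0.6]
finger_gap: 22.0
finger_force: 3.4
```

Call:
send_rows(
  series=[
    [[0,1,0],0,0.53],
    [[0,1,0],0,0.53],
  ],
)

```text
clock: 12.45
eef_pos: [610.0, -78.9, 101.7]
eef_rot: [3.141, 0.001, 1.615]
wrist_force: [0.4, -10.3, -1.9]
finger_gap: 22.5
finger_force: 5.2
```

```bash
python3 l.py a2
```

```text
[  0.38660725 -10.33826673  -1.91911599] [609.98162557 -78.90343215 101.69502792]
w wedge 0.78 [ 441.9 -146.2    2.3]
s wedge 0.97 [ 263.1 -217.6    2.2]
s wedge 0.53 [ 599.4 -262.1    2.4]
s bare_foot 0.15 [601.8 123.8   2.3]
s stand 0.75 [599.9 125.2   2.4]
s foot_right 0.52 [473.5 115.8  -1.1]
s foot_opposite 0.49 [592.5 243.   -0. ]
```

View pics/a2.png

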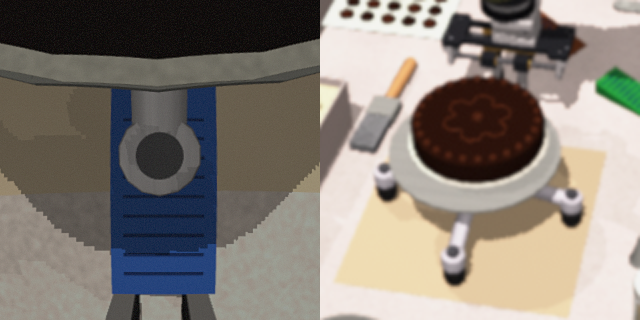

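The push has climbed to 10 N, and the opposite foot is at z≈0. The stand looks level, with the foot about 45 mm behind the nose. One last millimetre, then I'll retreat.

Call:
send_rows(
  series=[
    [[0,1,0],0,0.53],
    [[0,0,0],0,0.53],
  ],
)

```text
clock: 13.25
eef_pos: [610.0, -78.0, 101.7]
eef_rot: [3.141, 0.001, 1.615]
wrist_force: [1.2, -9.2, -1.1]
finger_gap: 22.1
finger_force: 4.8
```

Call:
send_rows(
  series=[
    [[0,-5,0],0,0.53],
    [[0,-20,0],0,0.53],
    [[0,-30,0],0,0.53],
    [[0,0,40],0,0.53],
    [[0,0,40],0,0.53],
    [[0,0,30],0,0.53],
    [[0,0,0],0,0.53],
    [[0,0,0],0,0.53],
  ],
)

```text
clock: 14.05
eef_pos: [609.9, -132.0, 211.7]
eef_rot: [3.141, -0.0, 1.616]
wrist_force: [0.5, 0.4, -0.3]
finger_gap: 21.7
finger_force: 0.0
```

```bash
python3 l.py a3; python3 m.py
```

```text
[ 0.50549559  0.40388232 -0.34589484] [ 609.88438329 -132.04449591  211.65033649]
w wedge 0.74 [ 445.3 -149.1    2.1]
w wedge 0.71 [ 265.5 -213.6   -2.8]
w stand 0.3 [610.2 -16.9   1.1]
s wedge 0.9 [ 597.9 -259.6   -1.8]
s wedge 0.69 [ 2.675e+02 -2.201e+02  1.000e-01]
s bare_foot 0.58 [784.5 -45.1   5.7]
s stand 0.67 [597.1 121.4   3.6]
s foot_right 0.37 [ 4.704e+02  1.173e+02 -1.000e-01]
s foot_opposite 0.64 [592.9 241.    1. ]
s foot_opposite 0.49 [724.8 128.7   0.8]
[293 205  39  24 591] ((608.276123046875, -24.373703002929688), (50.502166748046875, 90.82685852050781), 4.151706695556641) [[580.  19.]
 [586. -71.]
 [637. -68.]
 [630.  23.]]
top wedge 0.81 [ 259.7 -217.     1.3]
top wedge 0.61 [604.1 -13.5   5.6]
top wedge 0.57 [ 597.4 -259.7   -2.3]
top bare_foot 0.48 [ 620.7 -490.4    2.2]
top stand 0.84 [591.1 122.3  -2.8]
wrist wedge 0.81 [ 267.8 -214.    -0. ]
wrist wedge 0.69 [ 597.7 -265.    -4.8]
wrist wedge 0.64 [ 4.433e+02 -1.488e+02 -2.000e-01]
wrist wedge 0.56 [608.5 -17.8   0.9]
```

View pics/a3.png

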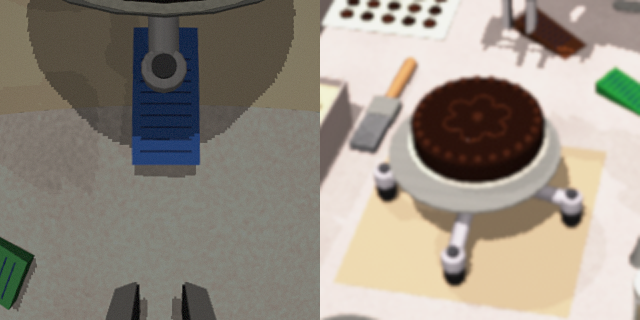

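The wedge stayed put, with its tail at y≈-70. The stand is level, the other feet haven't moved, and the hand is clear. Handing in.

```bash
python3 -c "from cell import *; print(sign_off())"
```

```text
the job is handed in; nothing more can be done
None
```

I pushed the blue wedge nose first under the bare foot and took the hand away, and the job is handed in. In the last pictures the stand looks level, with the opposite foot down to within about 1 mm. I didn't test it for rocking: that it sits firm rests on the push climbing from about 3 N to 10 N at the end.

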